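Slide the fixture plate out to the setting pin and hold it

TASK

Take the fixture plate by its upright grip bar and slide it out along the middle of the riser, square to it and without lifting it off, until its front edge is in line with the steel pin of the setting block that stands beside its path, so that the underside of the nose can be reached. With that overhang the plate would tip if let go, so keep it flat on the riser and finish still holding the grip bar. Leave everything else where it is.

Things in the scene. Friction and masses are not known exactly. Their poses are not given: they have to be found in the camera images.
- riser: dark steel riser block fixed on the work surface, 220 long (its x) x 100 wide (y) x 30 mm high, flat top. Origin: centre of its underside. Its +x axis is the outward direction, in which the plate is slid (roughly to the robot's right); the outer edge is at x = +110 mm.
- plate: aluminium fixture plate lying loose on the riser, a little skew, 220 (x) x 80 (y) x 8 mm, three windows, about 0.4 kg. Origin: centre of its underside. +x points outward to the nose, which carries a 6 mm high steel strip; the black grip bar is at the tail. Centre of mass about 110 mm behind the front edge: with more overhang it tips unless its tail is held.
- plate_grip (a point): centre of the plate's upright black grip bar, half-way up: 14 mm thick along the plate's x, 50 mm long along its y, 30 mm high; the plate's top face is 15 mm below this point, free plate ahead of the bar, 11 mm of plate and then free air behind it. Axes as the plate's. It lies 202 mm behind the front edge.
- plate_front (a point): middle of the plate's front (outer) edge, half-way through its thickness; axes as the plate's.
- plate_tail (a point): middle of the plate's tail edge, at its underside; axes as the plate's. 30 mm above the work surface when the plate lies on the riser.
- setup_block: loose steel setting block, 28 (x) x 40 (y) x 18 mm, with one upright steel pin; stands on the work surface beyond the riser's outer edge, beside the path of the plate on the side away from the robot. Origin: centre of its underside.
- pin_top (a point): top of the setting block's pin, on its axis (pin 8 mm in diameter, top 32 mm above the work surface). This is the mark: the plate's front edge is to come in line with it, that is 0 along the plate's x from it.
- strip_carrier: bystander: lead strip on its carrier, 38x90x9 mm, lying flat under the coming overhang
- hex_key: bystander: hex key with yellow sleeve, 26x79x8 mm, between the riser and the robot
- jar_flux: bystander: screw-cap jar, 48 mm across, 50 mm high
- gauge: bystander: dial gauge lying on its back, 91x62x17 mm
- marker: bystander: felt marker, 17x135x18 mm, beside the riser on the side away from the robot
Not all that is in view belongs to the job. What is shaped like the setup_block but orange is not meant.

How it is judged:
At the end, for the whole second after the job is handed in: Front edge within 5 mm of the pin axis along the plate's x; plate square to the riser within 0.08 rad, tail within 18 mm of its middle line and 5 mm of its top, tilt under 0.05 rad, at rest on riser and hand only, fingers holding with over 2 N; block and bystanders moved under 15 mm (x of pin_top in the frame of plate_front between -0.005 and 0.005 m and angle between the x axis of plate and the x axis of riser, either way round below 0.08 rad and y of plate_tail in the frame of riser between -0.018 and 0.018 m and z of plate_tail in the frame of riser between 0.026 and 0.035 m and angle between plate's own z axis and vertical below 0.05 rad and contact force between the fingers and plate above 2 N and linear speed of plate below 0.01 m/s and contact force between plate and setup_block below 0.1 N and contact force between plate and strip_carrier below 0.1 N and distance of each of setup_block, strip_carrier, hex_key, jar_flux, gauge, marker from where it was at the start of the episode below 0.015 m); the arm keeps its last pose, push and grip.
It fails at once if the plate tips (angle between plate's own z axis and vertical above 0.15 rad).
It fails at once if the plate's tail is lifted more than 15 mm off the riser (z of plate_tail in the frame of riser above 0.045 m).
It fails at once if the setting block or a bystander is moved by more than 15 mm (distance of any of setup_block, strip_carrier, hex_key, jar_flux, gauge, marker from where it was at the start of the episode above 0.015 m).
It also fails if it takes over 32 s, if anything falls off the work surface, if the arm or the gripper's body presses on something with over 40 N, if the wrist force passes 120 N, or if a joint passes its speed limit or range.

ROBOT

A 7-joint arm with a two-finger parallel gripper is mounted at the origin on the work surface; the furniture and walls round the work are solid. World frame = base frame: x ahead of the robot, y to its left, z up, the work surface at z = 0. Lengths are in m, angles in rad, forces in N, time in s.
With the tool pointing down it reaches from about 0.425 to 0.825 m from the base axis. Payload 3.6 kg.
Tool frame: the origin (TCP) lies at the very end of the fingers, on their centre line; the grasp point (between the pads) lies 19 mm behind it; z points along the fingers, y is the line along which they close (so a half turn about z gives the same grasp; the last joint's range is limited). The gripper opens to 85 mm and grips with 20 to 120 N. Pads are 22 mm wide; open, the fingers measure 114 mm over their backs; the gripper's body (76 mm by 85 mm) begins 54 mm behind the grasp point. The pads swing forward as they close: fully open they stand 13 mm farther back than shut.
Start: joints at [1.319, 0.615, -0.013, 1.423, 0.008, 1.103, -0.04], TCP at [0.146, -0.633, 0.231] pointing down, gripper open.
Joint ranges: [-3.12, 3.12], [-0.3, 2.06], [-1.34, 1.32], [0.26, 2.42], [-1.36, 4.5], [0.01, 1.98], [-2.84, 2.84]. Speed limits (rad/s): [2.79, 2.79, 3.14, 3.14, 3.14, 3.14, 3.14].

INTERFACE

Orientations are given as a unit quaternion [w, x, y, z].
In Python, from bench import telemetry, capture, camera_params, ticket, outline_of, place_of gives the robot as it stands.
- The arm moves only by the tool arm_command, never from a script. Its argument "targets" is a list of rows, each a list of 3 entries, a list of its own where there are three numbers: the turn, a rotation vector about the tool's x, y, z in degrees, then the shift along the tool's x, y, z in m, then the finger opening in m, from 0 to 0.0854. A call has exactly 8 rows; each row shifts and turns the commanded pose from where the row before left it, along the tool's axes as they then stand; what a row does not reach is not made up. A row lasts 1/12 s, in which the tool goes at most 41.7 mm and 7.16 degrees, less where a joint would pass 70% of its speed; a pose out of reach is approached as far as the arm can. A call is refused whole if a number of a shift passes 0.0417 or a number of a turn 7.16, either way. A call with a gripper value outside its range is refused whole. The fingers move at their own pace and stop on an object; "newtons" is the grip in N (left out, the last holds). Time passes only in rows, so rows that do not move let the fingers close, or fill a call up. It gives the time, the measured TCP pose, the force, the opening and the grip force at its end, in the units of the state.
- telemetry.get_obs(): the state, without advancing time (a new reading comes with each control period).
- capture(name): name is "scene" or "top" or "wrist"; returns (picture, depth): 384x512x3 uint8, red, green, blue; 384x512 float32, m along the optical axis (not along the pixel's ray), 0 where there is no reading.
- camera_params(name): a dict with "camera_matrix" (3x3 intrinsics, pixels), "dist_coeffs" ([k1, k2, p1, p2, k3] as OpenCV has them; the pictures are not rectified), "R" (3x3) and "t" (3): a world point X has camera coordinates R X + t; the wrist camera has in their place "T_tool_cam" (4x4, takes a point from camera to tool coordinates, whose origin is the TCP and whose axes are the flange's). Camera axes: x right, y down, z forward; pixel columns grow to the right and rows downward; lengths in m; the calibration is good to about 2 mm. A picture is of the moment at which its call begins: read the wrist's pose just before it. camera_params takes no time and is no camera call.
- ticket.sign_off(): hands the job in; it is judged then, once.
Trained networks look in the newest picture that a camera, given by its name, has taken for a name from the list of things; names that differ only in an ending like _2 or _b are one class to them, and where a whole thing is asked for, a point or a joint stands for the part that bears it (a point fixed in the world has none). Each returns a list of dicts, best first, with "score" (0 to 1); they miss things now and then, are a little off and sometimes report something else, mostly with a low value. They report only what shows in the picture. A call takes as long as a camera call. They do not tell look-alikes from the thing itself.
- outline_of(camera, label): "mask" (384x512 bool, what is visible of it) and "pixel" ([column, row] in pixels, amid what is visible of it).
- place_of(camera, label): "pixel" ([column, row] in pixels: a listed point, or the origin of a listed thing).
The state is a dict: "clock": time; "q": joint angles; "dq": joint speeds; "effort": joint torques, N m; "eef_pos": TCP position; "eef_rot": TCP orientation; "force": force on the tool from outside, world axes, zero at the start; "torque": the same for the moment, N m; "width": opening from 0.0 (shut) to 1.0 (fully open); "grasp_force": force on a finger pad.
Only numpy, scipy, OpenCV 4.12 (cv2) and the standard library are available. Lean on these libraries where they do the work, as an engineer would, in place of code of your own. Each camera call takes 0.05 s, during which the arm holds its last target. There are 200 camera calls.

## Working session

There is one attempt and no reset: what is moved stays moved. The work goes in short steps, Python scripts to look and compute and a tool call to move; the robot and the scene stay as the last step left them, time stands still between calls to the robot, and variables do not carry over. Pictures are saved under pics/ and viewed, at most 10 in all, crops included, and the job is handed in when it is done.

Besides the shell and the picture viewer there is one more tool, called by a JSON object that holds its "api" and its "payload". arm_command: Moves the arm, as the interface text tells. Its arguments: {"type":"object","properties":{"targets":{"type":"array","items":{"type":"array"}},"newtons":{"type":"number"}},"required":["targets"]}

```bash
ls; mkdir -p pics; cat > h.py <<'E'
import numpy as np, cv2
from scipy.spatial.transform import Rotation as Rn
from bench import telemetry, capture, camera_params, ticket, outline_of, place_of
def cam(name, obs=None):
    p=camera_params(name); K=np.array(p["camera_matrix"]); d=np.array(p["dist_coeffs"])
    if "T_tool_cam" in p:
        obs=obs or telemetry.get_obs()
        w,x,y,z=obs["eef_rot"]; T=np.eye(4); T[:3,:3]=Rn.from_quat([x,y,z,w]).as_matrix(); T[:3,3]=obs["eef_pos"]
        T=T@np.array(p["T_tool_cam"]); R=T[:3,:3].T; t=-R@T[:3,3]
    else: R=np.array(p["R"]); t=np.array(p["t"])
    return K,d,R,t
def at_z(c,px,z):
    K,d,R,t=c; u=cv2.undistortPoints(np.array(px,float).reshape(-1,1,2),K,d).reshape(-1,2)
    r=np.c_[u,np.ones(len(u))]@R; o=-R.T@t
    return o+r*((z-o[2])/r[:,2])[:,None]
def cloud(c,depth,mask):
    K,d,R,t=c; v,u=np.nonzero(mask&(depth>0)); n=cv2.undistortPoints(np.c_[u,v].astype(float).reshape(-1,1,2),K,d).reshape(-1,2)
    P=np.c_[n,np.ones(len(n))]*depth[v,u][:,None]
    return (P-t)@R
def proj(c,X):
    K,d,R,t=c; return cv2.projectPoints(np.array(X,float).reshape(-1,1,3),cv2.Rodrigues(R)[0],t,K,d)[0].reshape(-1,2)
E
python3 - <<'E'
from h import *
o=telemetry.get_obs(); print({k:np.round(v,3) for k,v in o.items()})
I=[]
for n in ["scene","top"]:
    im,dp=capture(n); np.savez(n+".npz",im=im,dp=dp); c=cam(n)
    cv2.imwrite(f"pics/{n}0.png",im[:,:,::-1])
    for l,z in [("riser",0),("plate",.03),("plate_grip",.053),("plate_front",.034),("plate_tail",.03),("setup_block",0),("pin_top",.032)]:
        for r in place_of(n,l)[:3]: print(n,l,np.round(r["pixel"],1),round(r["score"],2),np.round(at_z(c,r["pixel"],z)[0],4))
E
```

```text
pics
{'clock': np.float64(0.0), 'q': array([ 1.319,  0.616, -0.013,  1.425,  0.008,  1.103, -0.04 ]), 'dq': array([ 0.001, -0.001, -0.   ,  0.001,  0.   , -0.   , -0.002]), 'effort': array([-0.0000e+00, -4.6922e+01,  2.5900e-01, -1.7104e+01,  1.0000e-02,
        1.0000e-02, -0.0000e+00]), 'eef_pos': array([ 0.145, -0.633,  0.23 ]), 'eef_rot': array([-0.001,  0.994,  0.113, -0.   ]), 'force': array([0.008, 0.129, 0.766]), 'torque': array([ 0.033, -0.021, -0.057]), 'grasp_force': np.float64(0.0), 'width': np.float64(1.0)}
scene riser [265.3 234.8] 0.89 [ 0.5168 -0.1187  0.    ]
scene plate [267.6 224.8] 0.72 [ 0.512  -0.1198  0.03  ]
scene plate_grip [242.8 248.2] 0.9 [ 0.497  -0.0245  0.053 ]
scene plate_front [316.9 191.3] 0.61 [ 0.4876 -0.2629  0.034 ]
scene plate_front [291.8 193.5] 0.57 [ 0.5261 -0.2245  0.034 ]
scene plate_tail [231.2 261.3] 0.7 [ 0.5074 -0.0028  0.03  ]
scene setup_block [296.8 164. ] 0.76 [ 0.6016 -0.3583 -0.    ]
scene setup_block [272.3 176.3] 0.73 [ 0.6202 -0.2831  0.    ]
scene setup_block [241.6 251.3] 0.47 [ 0.5263 -0.0545  0.    ]
scene pin_top [276.3 163.3] 0.59 [ 0.6178 -0.2948  0.032 ]
scene pin_top [292.7 194.3] 0.55 [ 0.5243 -0.2254  0.032 ]
scene pin_top [300.1 152. ] 0.49 [ 0.5992 -0.3661  0.032 ]
top riser [239.  206.7] 0.59 [ 0.5096 -0.112   0.    ]
top plate [237. 204.] 0.83 [ 0.5129 -0.1079  0.03  ]
top plate_front [284.3 204.4] 0.74 [ 0.5093 -0.2273  0.034 ]
top plate_tail [195.5 213.2] 0.62 [ 0.4912 -0.0029  0.03  ]
top plate_tail [307.9 206.4] 0.44 [ 0.5037 -0.2871  0.03  ]
top setup_block [334.4 166.1] 0.54 [ 0.6127 -0.3638  0.    ]
top setup_block [305.  164.8] 0.47 [ 0.6174 -0.2866  0.    ]
top pin_top [336.2 169.9] 0.58 [ 0.5962 -0.3625  0.032 ]
```

```bash
python3 - <<'E'
import cv2
a=cv2.imread("pics/scene0.png")[110:300,170:400]; b=cv2.imread("pics/top0.png")[110:300,150:380]
cv2.imwrite("pics/a.png",cv2.resize(cv2.vconcat([a,b]),None,fx=1.57,fy=1.57,interpolation=2) if 0 else cv2.hconcat([cv2.resize(x,(400,330),interpolation=2) for x in (a,b)]))
E
```

```text
(no output)
```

View pics/a.png

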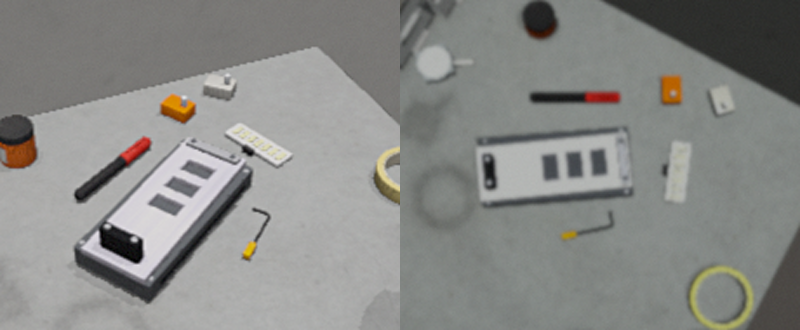

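View pics/scene0.png

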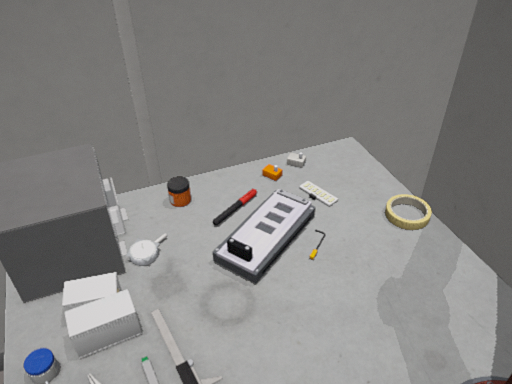

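The grey block (scene 297,161; top 335,168) is the setting block. The look-alikes are the orange block (scene 272,172; top 305,165) and the strip carrier (scene 318,193). The grip bar is at scene (242,248). I'll move over there for a closer look.

{"api": "arm_command", "payload": {"targets": [[[0,0,0],[0.029,-0.026,0],0.0854],[[0,0,0],[0.029,-0.026,0],0.0854],[[0,0,0],[0.029,-0.026,0],0.0854],[[0,0,0],[0.029,-0.026,0],0.0854],[[0,0,0],[0.029,-0.026,0],0.0854],[[0,0,0],[0.029,-0.026,0],0.0854],[[0,0,0],[0.029,-0.026,0],0.0854],[[0,0,0],[0.029,-0.026,0],0.0854]]}}

```text
clock: 1.47
eef_pos: [0.3259, -0.3773, 0.2317]
eef_rot: [0.0, 0.994, 0.113, 0.0]
force: [0.3, 0.6, 0.5]
width: 0.997
grasp_force: 0.0
```

```bash
python3 - <<'E'
from h import *
o=telemetry.get_obs(); print(o["clock"],o["eef_pos"],o["eef_rot"])
p=camera_params("wrist"); print(np.round(p["T_tool_cam"],3),np.round(p["camera_matrix"],0))
im,dp=capture("wrist"); cv2.imwrite("pics/w1.png",im[:,:,::-1]); np.savez("w1.npz",im=im,dp=dp,pos=o["eef_pos"],rot=o["eef_rot"])
c=cam("wrist",o)
for l,z in [("setup_block",0),("pin_top",.032),("plate_front",.034),("riser",0)]:
    for r in place_of("wrist",l)[:3]: print(l,np.round(r["pixel"],1),round(r["score"],2),np.round(at_z(c,r["pixel"],z)[0],4))
E
```

```text
1.4667 [ 0.32594996 -0.37726245  0.23167282] [3.22279063e-04 9.93645705e-01 1.12552311e-01 2.93253327e-04]
[[ 0.001 -0.956 -0.292  0.074]
 [ 1.     0.001  0.001  0.001]
 [-0.001 -0.292  0.956 -0.142]
 [ 0.     0.     0.     1.   ]] [[271.   0. 253.]
 [  0. 271. 192.]
 [  0.   0.   1.]]
```

View pics/w1.png

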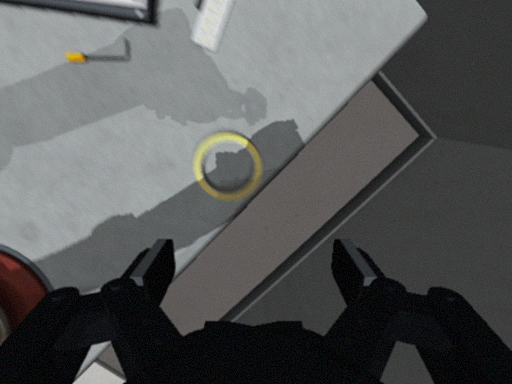

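The wrist picture shows the riser corner at (150,15), the carrier at (215,20) and the hex key at (100,57). I need to move further on, over the plate.

{"api": "arm_command", "payload": {"targets": [[[0,0,0],[0.031,-0.028,-0.003],0.0854],[[0,0,0],[0.031,-0.028,-0.003],0.0854],[[0,0,0],[0.031,-0.028,-0.003],0.0854],[[0,0,0],[0.031,-0.028,-0.003],0.0854],[[0,0,0],[0.031,-0.028,-0.003],0.0854],[[0,0,5],[0.031,-0.028,-0.003],0.0854],[[0,0,4],[0,0,0],0.0854],[[0,0,0],[0,0,0],0.0854]]}}

```text
clock: 2.38
eef_pos: [0.4694, -0.1736, 0.2494]
eef_rot: [0.0, 0.999, 0.035, 0.0]
force: [-1.2, -0.5, -0.5]
width: 1.003
grasp_force: 0.0
```

```bash
python3 - <<'E'
from h import *
o=telemetry.get_obs(); print(o["clock"],o["eef_pos"],o["eef_rot"])
im,dp=capture("wrist"); cv2.imwrite("pics/w2.png",im[:,:,::-1]); 
c=cam("wrist",o)
m={}
for l,z in [("setup_block",0),("pin_top",.032),("plate_front",.034),("plate_tail",.03),("plate_grip",.053),("riser",0),("plate",.03)]:
    for r in place_of("wrist",l)[:3]: print(l,np.round(r["pixel"],1),round(r["score"],2),np.round(at_z(c,r["pixel"],z)[0],4))
for l in ["riser","plate"]:
    r=outline_of("wrist",l)
    if r: m[l]=r[0]["mask"]; P=cloud(c,dp,m[l]); print(l,r[0]["score"],m[l].sum(),np.round(np.percentile(P,[2,50,98],axis=0),3).tolist())
np.savez("w2.npz",im=im,dp=dp,pos=o["eef_pos"],rot=o["eef_rot"],**m)
E
```

```text
2.3833 [ 0.46935527 -0.17358694  0.24936437] [8.53818312e-05 9.99377255e-01 3.52830136e-02 4.52216043e-04]
setup_block [400.6  74.2] 0.77 [ 0.6057 -0.367  -0.    ]
setup_block [343.1  54.6] 0.74 [ 0.6231 -0.2843  0.    ]
pin_top [411.4  79.2] 0.9 [ 0.5961 -0.366   0.032 ]
pin_top [354.9  56.6] 0.9 [ 0.6156 -0.2898  0.032 ]
plate_front [289.7 137.9] 0.57 [ 0.5116 -0.2202  0.034 ]
plate_front [130.4 137.8] 0.23 [ 0.4974 -0.0115  0.034 ]
plate_tail [126.4 133.9] 0.59 [ 0.5017 -0.0046  0.03  ]
plate_grip [130.3 138. ] 0.8 [ 0.4996 -0.0197  0.053 ]
riser [214.6 130. ] 0.63 [ 0.512  -0.1175  0.    ]
plate [206.  135.2] 0.63 [ 0.5069 -0.1104  0.03  ]
riser 0.72 3659 [[0.458, -0.215, 0.028], [0.524, -0.132, 0.03], [0.562, -0.01, 0.032]]
plate 0.94 9330 [[0.467, -0.216, 0.036], [0.509, -0.098, 0.038], [0.55, -0.013, 0.068]]
```

View pics/w2.png

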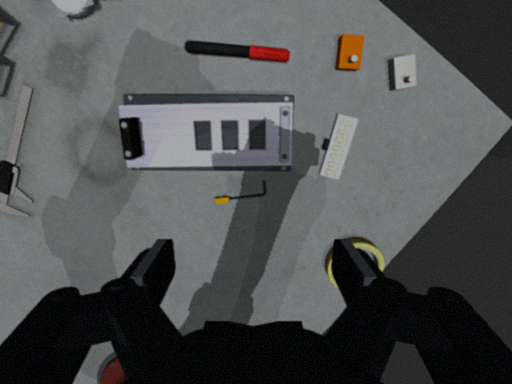

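```bash
cat >> h.py <<'E'
def rect(c,mask,z):
    cs=max(cv2.findContours(mask.astype(np.uint8),0,1)[0],key=cv2.contourArea)
    (x,y),s,a=cv2.minAreaRect(at_z(c,cs,z)[:,:2].astype(np.float32))
    b=cv2.boxPoints(((x,y),s,a)); e=[b[1]-b[0],b[2]-b[1]]; v=max(e,key=np.linalg.norm); v=v/np.linalg.norm(v); v=v*(-np.sign(v[1]))
    return np.array([x,y]),sorted(s),v
E
python3 - <<'E'
from h import *
f=np.load("w2.npz"); c=cam("wrist",dict(eef_pos=f["pos"],eef_rot=f["rot"]))
def show(n,r): print(n,np.round(r[0],4),np.round(r[1],4),np.round(np.degrees(np.arctan2(r[2][0],-r[2][1])),2),"front",np.round(r[0]+r[2]*.11,4),"grip",np.round(r[0]-r[2]*.092,4)); return r
pl=show("plate",rect(c,f["plate"],.038)); ri=show("riser",rect(c,cv2.morphologyEx((f["riser"]|f["plate"]).astype(np.uint8),cv2.MORPH_OPEN,np.ones((5,5))),.03))
pin=at_z(c,[[408,79],[411.4,79.2]],.032); print(pin)
for v in (pl[2],ri[2]): print((pin[:,:2]-pl[0])@v-.11)
im=f["im"]; o=cv2.resize(im[20:220,90:440,::-1],None,fx=2,fy=2,interpolation=2)
for r,z,col in ((pl,.038,(0,255,0)),(ri,.03,(0,0,255))):
    n=np.array([-r[2][1],r[2][0]]); w,l=(.04,.11) if z>.031 else (.05,.11)
    q=[np.r_[r[0]+a*l*r[2]+b*w*n,z] for a,b in ((1,1),(1,-1),(-1,-1),(-1,1))]
    cv2.polylines(o,[np.int32((proj(c,q)-[90,20])*2)],True,col,1)
cv2.imwrite("pics/f.png",o)
E
```

```text
plate [ 0.5085 -0.1101] [0.0813 0.2218] 4.51 front [ 0.5171 -0.2198] grip [ 0.5012 -0.0184]
riser [ 0.5099 -0.1092] [0.0991 0.2272] 3.35 front [ 0.5163 -0.219 ] grip [ 0.5045 -0.0173]
[[ 0.59594231 -0.36152901  0.032     ]
 [ 0.59610711 -0.36595634  0.032     ]]
[0.14752445 0.15195102]
[0.1461088  0.15053818]
```

View pics/f.png

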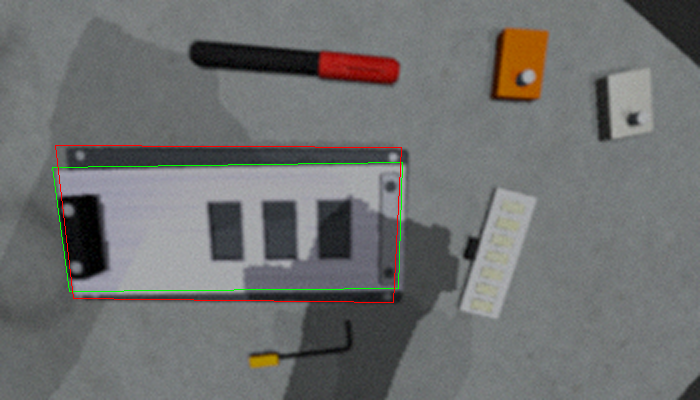

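The overlay shows the plate (green) about 1° skew on the riser, and the grey block's pin at about pixel (409,79). The red riser fit is rough. I'll take one closer look at the nose and pin.

{"api": "arm_command", "payload": {"targets": [[[0,0,0],[0.001,0.027,0.022],0.0854],[[0,0,0],[0.001,0.027,0.022],0.0854],[[0,0,0],[0.001,0.027,0.022],0.0854],[[0,0,0],[0.001,0.027,0.022],0.0854],[[0,0,0],[0,0,0],0.0854],[[0,0,0],[0,0,0],0.0854],[[0,0,0],[0,0,0],0.0854],[[0,0,0],[0,0,0],0.0854]]}}

```text
clock: 3.55
eef_pos: [0.4803, -0.2807, 0.1622]
eef_rot: [-0.0, 0.999, 0.035, 0.001]
force: [-0.2, -1.1, 0.5]
width: 1.002
grasp_force: 0.0
```

```bash
python3 - <<'E'
from h import *
o=telemetry.get_obs(); print(o["clock"],o["eef_pos"],o["eef_rot"])
im,dp=capture("wrist"); c=cam("wrist",o)
for l,z in [("setup_block",0),("pin_top",.032),("plate_front",.034)]:
    for r in place_of("wrist",l)[:3]: print(l,np.round(r["pixel"],1),round(r["score"],2),np.round(at_z(c,r["pixel"],z)[0],4))
np.savez("w3.npz",im=im,dp=dp,pos=o["eef_pos"],rot=o["eef_rot"])
cv2.imwrite("pics/w3.png",cv2.resize(im[0:240,100:420,::-1],None,fx=2.5,fy=2.5,interpolation=2))
E
```

```text
3.55 [ 0.48026875 -0.28068348  0.16216881] [-1.33118140e-04  9.99372735e-01  3.54019068e-02  9.07329416e-04]
setup_block [340.4  62.7] 0.94 [ 0.6086 -0.3641  0.    ]
setup_block [267.6  36.9] 0.81 [ 0.6269 -0.2864  0.    ]
pin_top [351.6  68.7] 0.92 [ 0.5986 -0.3663  0.032 ]
pin_top [269.   42.9] 0.88 [ 0.6144 -0.2871  0.032 ]
plate_front [191.1 147.6] 0.67 [ 0.5139 -0.2177  0.034 ]
plate_front [149.7 216. ] 0.17 [ 0.437  -0.1732  0.034 ]
```

View pics/w3.png

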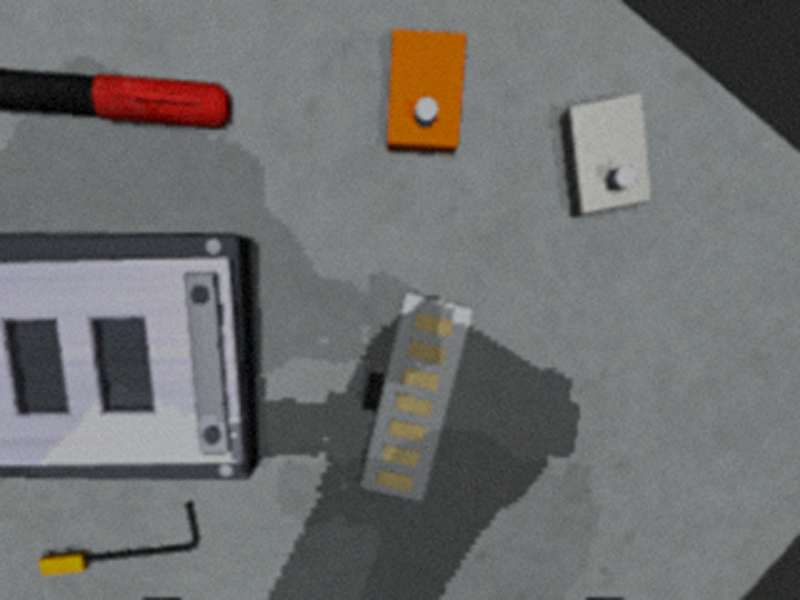

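```bash
python3 - <<'E'
from h import *
f=np.load("w3.npz"); c=cam("wrist",dict(eef_pos=f["pos"],eef_rot=f["rot"]))
g=lambda p,z: at_z(c,np.array(p)/2.5+[100,0],z)[:,:2]
pin=g([[624,177]],.032)[0]
P=g([[228,258],[239,464]],.038); R=g([[241,237],[250,472]],.03); F=g([[5,235],[236,237]],.03); PF=g([[5,263],[225,258]],.038)
ang=lambda a: np.degrees(np.arctan2(a[1],a[0]))
print("pin",pin,"plate front",P.mean(0),"w",np.linalg.norm(P[0]-P[1]),ang(P[0]-P[1]),"far edge ang",ang(PF[1]-PF[0])+90)
print("riser front",R.mean(0),"w",np.linalg.norm(R[0]-R[1]),ang(R[0]-R[1]),"far edge",ang(F[1]-F[0])+90)
for a in (3.5,4.5):
    v=np.array([np.sin(np.radians(a)),-np.cos(np.radians(a))]); fr=P.mean(0)
    print(a,"travel",(pin-fr)@v,"grip now",fr-.202*v,"riser mid line x-offset at grip",(R.mean(0)-fr))
# bar from w2
f=np.load("w2.npz"); c=cam("wrist",dict(eef_pos=f["pos"],eef_rot=f["rot"]))
Q=cloud(c,f["dp"],f["plate"]); Q=Q[Q[:,2]>.06]; print("bar",len(Q),Q.min(0),Q.max(0),np.median(Q,0))
E
```

```text
pin [ 0.59659801 -0.36466732] plate front [ 0.51618398 -0.22083369] w 0.08064052990651416 3.7009567966782835 far edge ang 4.754453479954023
riser front [ 0.51749436 -0.22397332] w 0.09432026066780141 3.1230884927597233 far edge 3.006158827640405
3.5 travel 0.14847450645052673 grip now [ 0.50385218 -0.01921046] riser mid line x-offset at grip [ 0.00131038 -0.00313963]
4.5 travel 0.14969944698866838 grip now [ 0.50033525 -0.01945639] riser mid line x-offset at grip [ 0.00131038 -0.00313963]
bar 520 [ 0.47671029 -0.02855404  0.0600826 ] [ 0.52533584 -0.01188689  0.06981733] [ 0.50232797 -0.02235164  0.06735316]
```

{"api": "arm_command", "payload": {"targets": [[[0,0,0],[0.0057,-0.037,0.006],0.0854],[[0,0,0],[0.0057,-0.037,0.006],0.0854],[[0,0,0],[0.0057,-0.037,0.006],0.0854],[[0,0,0],[0.0057,-0.037,0.006],0.0854],[[0,0,0],[0.0057,-0.037,0.006],0.0854],[[0,0,0],[0.0057,-0.037,0.006],0.0854],[[0,0,0],[0.0054,-0.037,0.006],0.0854],[[0,0,0],[0,0,0],0.0854]]}}

```text
clock: 4.42
eef_pos: [0.5013, -0.0094, 0.119]
eef_rot: [-0.004, 0.999, 0.042, 0.0]
force: [-0.3, 0.6, -0.9]
width: 1.002
grasp_force: 0.0
```

```bash
python3 - <<'E'
from h import *
o=telemetry.get_obs(); w=o["eef_rot"]; v=np.array([np.sin(2*np.arctan2(w[2],w[1])),-np.cos(2*np.arctan2(w[2],w[1]))]); u=np.array([-v[1],v[0]])
d=np.array([.5015,-.0195])-o["eef_pos"][:2]; print(o["eef_pos"],w,"x",d@u,"y",d@v)
E
```

```text
[ 0.50125589 -0.00939496  0.11899897] [-3.55899654e-03  9.99098892e-01  4.22931492e-02  1.62692594e-04] x -0.0006107559096065282 y 0.010089515743308181
```

{"api": "arm_command", "payload": {"targets": [[[0,0,0],[0,0,0],0.0854],[[0,0,0],[0,0,0.014],0.0854],[[0,0,0],[0,0,0.014],0.0854],[[0,0,0],[0,0,0.014],0.0854],[[0,0,0],[0,0,0.014],0.0854],[[0,0,0],[0,0,0],0.0854],[[0,0,0],[0,0,0],0.0854],[[0,0,0],[0,0,0],0.0854]]}}

```text
clock: 5.08
eef_pos: [0.5017, -0.0218, 0.0641]
eef_rot: [0.0, 0.999, 0.034, 0.001]
force: [0.9, -1.0, -0.5]
width: 1.003
grasp_force: 0.0
```

{"api": "arm_command", "payload": {"targets": [[[0,0,0],[0,0.001,0.007],0.0854],[[0,0,0],[0,-0.002,0.007],0.0854],[[0,0,0],[0,0,0.007],0.0854],[[0,0,0],[0,0,0],0.0854],[[0,0,0],[0,0,0],0.03],[[0,0,0],[0,0,0],0.02],[[0,0,0],[0,0,0],0.01],[[0,0,0],[0,0,0],0.0]], "newtons": 50}}

```text
clock: 5.75
eef_pos: [0.5013, -0.0198, 0.0425]
eef_rot: [-0.0, 0.999, 0.034, 0.0]
force: [0.2, -1.2, -1.2]
width: 0.452
grasp_force: 0.0
```

{"api": "arm_command", "payload": {"targets": [[[0,0,0],[0,0,0],0.0],[[0,0,0],[0,0,0],0.0],[[0,0,0],[0,0,0],0.0],[[0,0,0],[0,0,0],0.0],[[0,0,0],[0,0,0],0.0],[[0,0,0],[0,0,0],0.0],[[0,0,0],[0,0,0],0.0],[[0,0,0],[0,0,0],0.0]], "newtons": 50}}

```text
clock: 6.42
eef_pos: [0.5015, -0.0196, 0.0426]
eef_rot: [-0.0, 0.999, 0.034, 0.001]
force: [0.2, 0.7, 5.1]
width: 0.147
grasp_force: 49.7
```

```bash
python3 - <<'E'
from h import *
o=telemetry.get_obs(); w=o["eef_rot"]; a=2*np.arctan2(w[2],w[1]); print(o["eef_pos"],w,np.degrees(a),o["width"],o["grasp_force"],o["force"],o["torque"])
pin=np.array([.5966,-.3647])
for b in (3.1,3.5,4.05):
    b=np.radians(b); v=np.array([np.sin(b),-np.cos(b)]); d=(pin-o["eef_pos"][:2])@v-.202; print(d, "world", d*v)
E
```

```text
[ 0.50149902 -0.01960911  0.04259338] [-1.23992145e-04  9.99404846e-01  3.44913089e-02  5.37058641e-04] 3.9531975415987737 0.14711200120300383 49.66018617153168 [0.16331863 0.65540711 5.06937984] [0.24723858 0.0315064  0.03387397]
0.14772885999977636 world [ 0.007989   -0.14751268]
0.14825300546548514 world [ 0.00905063 -0.14797648]
0.1489458269334727 world [ 0.01051959 -0.14857388]
```

{"api": "arm_command", "payload": {"targets": [[[0,0,0],[0,0.005,0],0.0],[[0,0,0],[0,0.01,0],0.0],[[0,0,0],[0,0.01,0],0.0],[[0,0,0],[-0.0005,0.01,0],0.0],[[0,0,0],[0,0.01,0],0.0],[[0,0,0],[0,0.01,0],0.0],[[0,0,0],[-0.0005,0.01,0],0.0],[[0,0,0],[0,0.005,0],0.0]]}}

```text
clock: 7.08
eef_pos: [0.5051, -0.0888, 0.0426]
eef_rot: [-0.001, 0.999, 0.035, 0.0]
force: [-0.1, 5.3, 7.2]
width: 0.153
grasp_force: 49.9
```

{"api": "arm_command", "payload": {"targets": [[[0,0,0],[0,0.008,0],0.0],[[0,0,0],[0,0.01,0],0.0],[[0,0,0],[0,0.01,0],0.0],[[0,0,0],[-0.0005,0.01,0],0.0],[[0,0,0],[0,0.01,0],0.0],[[0,0,0],[0,0.01,0],0.0],[[0,0,0],[0,0.005,0],0.0],[[0,0,0],[0,0,0],0.0]]}}

```text
clock: 7.75
eef_pos: [0.509, -0.1524, 0.0426]
eef_rot: [-0.001, 0.999, 0.034, 0.0]
force: [-0.3, 0.8, 5.5]
width: 0.156
grasp_force: 49.8
```

```bash
python3 - <<'E'
from h import *
o=telemetry.get_obs(); w=o["eef_rot"]; a=2*np.arctan2(w[2],w[1]); print(o["clock"],o["eef_pos"],w,np.degrees(a),o["width"],o["grasp_force"],o["force"],o["torque"])
pin=np.array([.5966,-.3647])
for b in (3.1,3.5,4.05):
    b=np.radians(b); v=np.array([np.sin(b),-np.cos(b)]); print((pin-o["eef_pos"][:2])@v-.202)
for n in ("top","scene","wrist"):
    im,dp=capture(n); np.savez(n+"5.npz",im=im,dp=dp,pos=o["eef_pos"],rot=w); c=cam(n,o)
    for l,z in [("pin_top",.032),("plate_front",.034),("plate_tail",.03)]:
        for r in place_of(n,l)[:2]: print(n,l,np.round(r["pixel"],1),round(r["score"],2),np.round(at_z(c,r["pixel"],z)[0],4))
t=np.load("top5.npz")["im"][120:250,190:360,::-1]; s=np.load("scene5.npz")["im"][120:280,210:350,::-1]
cv2.imwrite("pics/p5.png",cv2.hconcat([cv2.resize(x,(400,h),interpolation=2)[:306] for x,h in ((t,306),(s,457))]))
E
```

```text
7.75 [ 0.50898339 -0.15244061  0.04260104] [-5.19037366e-04  9.99419396e-01  3.40659119e-02  3.40501829e-04] 3.9044221232696716 0.15567962305496374 49.811235666275024 [-0.28587476  0.82007398  5.45826134] [ 0.25095328  0.01598718 -0.0350236 ]
0.014686984594438568
0.015212347325810283
0.015917429973199143
top pin_top [338.5 169.7] 0.61 [ 0.5966 -0.3685  0.032 ]
top pin_top [309.6 159.1] 0.6 [ 0.6255 -0.2954  0.032 ]
top plate_front [335.2 201.7] 0.96 [ 0.514  -0.3562  0.034 ]
scene pin_top [276.8 163.5] 0.51 [ 0.6164 -0.2949  0.032 ]
scene pin_top [302.3 192. ] 0.41 [ 0.5123 -0.2442  0.032 ]
scene plate_front [325.7 162.5] 0.87 [ 0.527  -0.3638  0.034 ]
scene plate_front [314.3 243.8] 0.58 [ 0.409  -0.1285  0.034 ]
scene plate_tail [274.2 220. ] 0.7 [ 0.5098 -0.1389  0.03  ]
scene plate_tail [311.5 246.3] 0.37 [ 0.4116 -0.1232  0.03  ]
wrist plate_tail [225.5 231.6] 0.56 [ 0.5088 -0.1365  0.03  ]
```

View pics/p5.png

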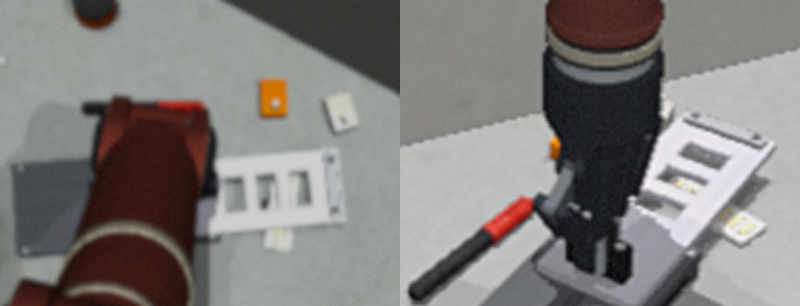

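The plate has followed, lies flat and its nose (top ≈ 335,202) is about 15 mm short of the pin line (top ≈ 336,168). I'll do the rest now.

{"api": "arm_command", "payload": {"targets": [[[0,0,0],[0,0.003,0],0.0],[[0,0,0],[0,0.005,0],0.0],[[0,0,0],[0,0.004,0],0.0],[[0,0,0],[0,0.003,0],0.0],[[0,0,0],[0,0,0],0.0],[[0,0,0],[0,0,0],0.0],[[0,0,0],[0,0,0],0.0],[[0,0,0],[0,0,0],0.0]]}}

```text
clock: 9.02
eef_pos: [0.5101, -0.1654, 0.0426]
eef_rot: [-0.001, 0.999, 0.035, 0.0]
force: [-0.3, 3.9, 6.8]
width: 0.156
grasp_force: 49.9
```

```bash
python3 - <<'E'
from h import *
o=telemetry.get_obs(); w=o["eef_rot"]; a=2*np.arctan2(w[2],w[1]); print(o["clock"],o["eef_pos"],np.degrees(a),o["width"],o["grasp_force"],o["force"])
pin=np.array([.5966,-.3647])
for b in (3.1,3.5,4.05):
    b=np.radians(b); v=np.array([np.sin(b),-np.cos(b)]); print((pin-o["eef_pos"][:2])@v-.202)
im,dp=capture("top"); np.savez("top6.npz",im=im,dp=dp)
cv2.imwrite("pics/p6.png",cv2.resize(im[150:230,270:370,::-1],None,fx=7,fy=7,interpolation=2))
for l in ("plate_front","pin_top"):
    for r in place_of("top",l)[:2]: print(l,r["pixel"],at_z(cam("top"),r["pixel"],.034)[0])
E
```

```text
9.0167 [ 0.51006559 -0.16544529  0.04262828] 4.0181061945272925 0.1563777058385046 49.91261959075928 [-0.28568818  3.94753612  6.80388956]
0.00164281392289381
0.002165860226750166
0.0028687960562102377
plate_front [339.6, 201.2] [ 0.51507377 -0.36735812  0.034     ]
pin_top [339.8, 170.3] [ 0.59459113 -0.3713694   0.034     ]
pin_top [309.0, 161.6] [ 0.61852884 -0.29339678  0.034     ]
```

View pics/p6.png

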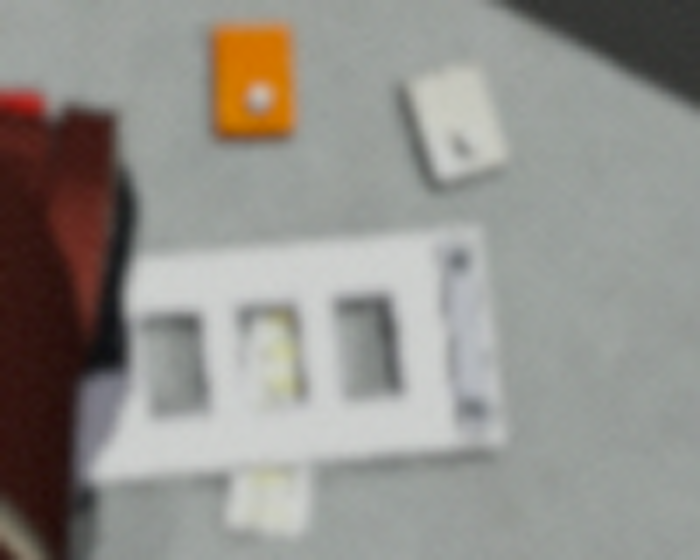

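```bash
python3 - <<'E'
from h import *
t=cam("top"); f=np.load("w3.npz"); w=cam("wrist",dict(eef_pos=f["pos"],eef_rot=f["rot"]))
gt=lambda p,z: at_z(t,np.array(p)/7+[270,150],z)[:,:2]
gw=lambda p,z: at_z(w,np.array(p)/2.5+[100,0],z)[:,:2]
print("camera",-t[2].T@t[3])
Bw=gw([[570,105],[640,95],[650,198],[580,213]],.018); Bt=gt([[408,83],[484,65],[509,160],[436,186]],.018)
Ow=gw([[390,30],[466,33],[457,148],[389,148]],.018); Ot=gt([[214,25],[293,25],[297,133],[220,137]],.018)
print("block",Bw.mean(0),Bt.mean(0),"orange",Ow.mean(0),Ot.mean(0))
print("sizes",[np.round([np.linalg.norm(q[0]-q[1]),np.linalg.norm(q[1]-q[2])],4) for q in (Bw,Bt,Ow,Ot)])
print("orange pin",gw([[426,109]],.032),gt([[260,95]],.032))
P=gt([[484,228],[506,440]],.038); e=P[0]-P[1]; e/=np.linalg.norm(e); v=np.array([e[1],-e[0]])
T=gt([[140,257],[480,228]],.038); d=T[1]-T[0]; print("front",P.mean(0),"ang",np.degrees(np.arctan2(e[1],e[0])),"side ang",np.degrees(np.arctan2(d[0],-d[1])))
for b in (3.5,4.,4.5):
    b=np.radians(b); v=np.array([np.sin(b),-np.cos(b)])
    print("pin ahead, by orange-pin shift", (gw([[624,177]],.032)[0]+(Bt-Bw).mean(0)-P.mean(0))@v, "direct",(gt([[466,146]],.032)[0]-P.mean(0))@v)
print("proj pin",(proj(t,[np.r_[gw([[624,177]],.032)[0],.032]])-[270,150])*7)
# colour profile of the top picture around the pin
E
```

```text
camera [ 0.35516669 -0.14856286  1.25880664]
block [ 0.60680044 -0.36235702] [ 0.60494306 -0.36371181] orange [ 0.62334656 -0.28828958] [ 0.62257967 -0.28900718]
sizes [array([0.0271, 0.038 ]), array([0.0292, 0.0368]), array([0.0285, 0.0402]), array([0.0294, 0.0409])]
orange pin [[ 0.61390422 -0.28843439]] [[ 0.61387927 -0.2886936 ]]
front [ 0.5235495  -0.36984641] ang 3.3770550808804183 side ang 3.9762634075229935
pin ahead, by orange-pin shift 0.0005304824156395676 direct -0.0021627779146522847
pin ahead, by orange-pin shift 0.0011525963873495063 direct -0.0015485359882924194
pin ahead, by orange-pin shift 0.0017746225843820887 direct -0.000934176134921646
proj pin [[469.1373802  138.06273419]]
```

Both cameras put the front edge within about 2 mm of the pin line. The plate is flat and square, and the grip holds at 50 N.

```bash
python3 -c "
from bench import ticket,telemetry
print(telemetry.get_obs()['dq'].round(3)); print(ticket.sign_off())"
```

```text
[-0.001 -0.001  0.003  0.001 -0.001  0.002 -0.001]
the job is handed in; nothing more can be done
None
```

I slid the plate about 146 mm out along the riser and handed the job in at about 9 s of the 32 s. By my measurements its front edge is within about 2 mm of the pin line, and it is flat, square and still held at 50 N. No verdict was returned.

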